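# Raise the ledge of the sloping bar rest and lay the bar on it

## Robot

A 7-joint arm with a two-finger parallel gripper is mounted at the origin on a cart in front of the work surface, level with it; the furniture and walls round the work are solid. World frame = base frame: x ahead of the robot, y to its left, z up, the work surface at z = 0. Lengths are in m, angles in degrees, forces in N, time in s.
With the tool pointing down it reaches from about 0.425 to 0.875 m from the base axis. Payload 8.4 kg.
Tool frame: the origin (TCP) lies midway between the tips of the shut fingers; the grasp point (between the pads) lies 19 mm behind it (arm.grip_point_offset is the distance from the TCP to the grasp point, in m); z points along the fingers, y is the line along which they close (so a half turn about z gives the same grasp; the last joint's range is limited). The gripper opens to 85 mm and grips with 20 to 120 N. Pads are 22 mm wide; open, the fingers measure 114 mm over their backs; the gripper's body (76 mm by 85 mm) begins 54 mm behind the grasp point. The pads swing forward as they close: fully open they stand 13 mm farther back than shut.
Start: joints at [63.587, 19.091, 2.286, 83.961, -0.768, 76.965, -3.352], TCP at [0.23, -0.608, 0.231] pointing down, gripper open.
Joint ranges: [-147.57, 147.57], [-21.85, 119.76], [-74.77, 79.35], [14.55, 137.4], [-85.83, 265.84], [4.83, 119.75], [-152.11, 152.11]. Speed limits (degrees/s): [127.2, 127.2, 159.86, 159.86, 180, 180, 180].

## Interface

Orientations are given as [roll, pitch, yaw] about the fixed x, y, z axes, in that order (R = Rz(yaw) Ry(pitch) Rx(roll)).
In Python, from cell import sensors, get_image, calibration, order, arm gives the robot as it stands.
- The arm moves only by the tool send_rows, never from a script. Its argument "moves" is a list of rows, each a list of 7 numbers: the opening, from 0 (shut) to 1 (fully open), then the shift along the world's x, y, z in m, then the turn, a rotation vector about the world's x, y, z in degrees. In form: [[gripper, tx, ty, tz, wx, wy, wz], ...]. A call has 1 to 8 rows; each row shifts and turns the commanded pose from where the row before left it; what a row does not reach is not made up. A row lasts 1/10 s, in which the tool goes at most 50 mm and 8.59 degrees, less where a joint would pass 70% of its speed; a pose out of reach is approached as far as the arm can. A call with a gripper value outside its range is refused whole. The fingers move at their own pace and stop on an object; "grip_force" is the grip in N (left out, the last holds). Time passes only in rows, so rows that do not move let the fingers close. It gives the time, the measured TCP pose, the force, the opening and the grip force at its end, in the units of the state.
- sensors.state(): the state, without advancing time (a new reading comes with each control period).
- get_image(name): name is "scene" or "side" or "wrist"; returns (picture, depth): 480x640x3 uint8, red, green, blue; 480x640 float32, m along the optical axis (not along the pixel's ray), 0 where there is no reading.
- calibration(name): a dict with "fx", "fy", "cx", "cy" (pixels), "R" (3x3) and "t" (3): a world point X has camera coordinates R X + t. Camera axes: x right, y down, z forward; pixel columns grow to the right and rows downward; lengths in m; the calibration is good to about 2 mm. A picture is of the moment at which its call begins: read the wrist's pose just before it. calibration takes no time and is no camera call; for the wrist camera it gives the pose at the moment of the call.
- order.finish_job(): hands the job in; it is judged then, once.
The state is a dict: "time": time; "q": joint angles; "joint_vel": joint speeds; "joint_torque": joint torques, N m; "tcp_pos": TCP position; "orientation": TCP orientation; "force": force on the tool from outside, world axes, zero at the start; "torque": the same for the moment, N m; "finger_gap": finger opening in m; "grip_force": force on a finger pad.
Only numpy, scipy, OpenCV 4.12 (cv2) and the standard library are available. Lean on these libraries where they do the work, as an engineer would, in place of code of your own. Each camera call takes 0.05 s, during which the arm holds its last target. There are 200 camera calls.

## Task

Squeeze the release lever of the sloping rest against its grip plate, slide the ledge up the slope to the top notch while holding the lever squeezed, and let go so that it locks there. Then lay the thick round bar across the sloping face, centred and down against the raised ledge, and leave the other things on the bench where they are.

Things in the scene. Friction and masses are not known exactly. Their poses are not given: they have to be found in the camera images.
- rest: Fixed sloping bar rest of aluminium and steel, 275 mm along the slope, 216 mm wide, about 160 mm high at the back. Two flat face boards rise at 30 degrees away from the robot; a 44 mm channel between them holds a rack: a long slot at the bottom, then a middle and a top notch. Origin on the bench, middle of the low front edge; x level, towards the back; y across; z up.
- ledge (a joint): Position of the sliding ledge along the slope in m, growing upwards. The rack has a long bottom slot from 0 to 0.034, in which the ledge starts anywhere, a middle notch at 0.060 to 0.064 and the top notch at 0.090 to 0.094; end stop at 0.102. Out of these the lever's nose must be lifted to pass. The ledge (0.6 kg) is stiff: it takes about 8 N to slide up and it stays where it is left.
- lever (a joint): Angle of the sprung release lever in rad: 0 = at rest, its roller nose down in a slot or notch (ledge locked); 0.26 = squeezed fully (stop). The nose is clear of the rack from about 0.20; left between notches it rests on the rack at about 0.19. Squeezing the plates takes about 5 N; some 15 to 25 N holds it firmly against its stop.
- seat (a point): Inner corner, at mid width, of the face boards and the sliding ledge's bearing face. Its frame moves with the ledge: x up the slope, y across, z out of the face (30 degrees from vertical, leaning to the front). The ledge is two tabs, 32 mm high, 8 mm thick, from y = 40 to 92 mm on either side; the middle 80 mm are open for fingers, 36 mm down the slope from the corner.
- grip (a point): Point between the two finger plates of the sliding ledge, 65 mm down the slope from seat and 45 mm out of the face; same axes as seat. Squeeze along x. Outer (upslope) face of the fixed grip plate: x = +25 mm from here. Over both outer faces: 56 mm at rest, 45 mm squeezed. The ledge's base plate lies 34 mm below this point, towards the face.
- bar: Plain round steel bar, 25 mm thick, 210 mm long, 0.65 to 0.95 kg, lying on the bench right of the rest; the thickest bar on the bench. Origin at the middle of its underside; y along the bar, z up as it starts. It does not roll.
- bar_mid (a point): Centre of that bar, axes as the bar (y along it). Lying in place it is 12.5 mm from seat along seat's x and 12.5 mm along seat's z. It does not slide down the slope of itself, so it must be brought down to the ledge.
- carton: Brown cardboard box 63 x 89 x 61 mm, bystander left of the rest; origin at the middle of its underside.
- calc: Calculator 128 x 78 x 15 mm, bystander right of the rest; origin at the middle of its underside.
- measure: Tape measure 60 x 70 x 36 mm, bystander in front and right of the rest; origin at the middle of its underside.
- roller: Black roller, 33 mm diameter, 38 mm high, standing right of the rest, bystander; origin at the middle of its underside.
- lever_pad (a point): Middle of the outer (downslope) face of the lever plate, 42 mm out of the face; moves with the lever: 31 mm downslope of grip at rest, about 20 mm when squeezed. Both plates stand upright to the face, are 60 mm wide across the slope and 6 mm thick, and end 60 mm out of the face.

How it is judged (in metres and radians):
On the way, in this order (a step that is already met when the one before it is completed fails the run):
1. the release lever is squeezed clear of the rack while the ledge is still below the top notch (value of joint lever above 0.19 rad and value of joint ledge below 0.08 m), for 0.2 s.
2. the ledge is locked in the top notch with the lever let go, the bar not yet on it (value of joint ledge between 0.086 and 0.097 m and value of joint lever below 0.04 rad and distance between bar_mid and seat above 0.08 m), for 0.3 s.
At the end, for the whole second after the job is handed in: Ledge locked in the top notch (joint 0.086 to 0.097 m, lever below 0.04 rad), bar at rest across the face: centre within 5.5 mm of its seated place along the slope and out of the face, within 30 mm of the middle across, parallel to the ledge within 0.08 rad (value of joint ledge between 0.086 and 0.097 m and value of joint lever below 0.04 rad and x of bar_mid in the frame of seat between 0.007 and 0.018 m and z of bar_mid in the frame of seat between 0.007 and 0.018 m and y of bar_mid in the frame of seat between -0.03 and 0.03 m and angle between the y axis of bar_mid and the y axis of seat, either way round below 0.08 rad and linear speed of bar below 0.02 m/s); the robot touches nothing.
It fails at once if a bystander is moved by more than 40 mm (distance of any of carton, calc, measure, roller from where it was at the start of the episode above 0.04 m).
It also fails if it takes over 59 s, if anything falls off the work surface, if the arm or the gripper's body presses on something with over 40 N, if the wrist force passes 120 N, or if a joint passes its speed limit or range.

## Working session

There is one attempt and no reset: what is moved stays moved. The work goes in short steps, Python scripts to look and compute and a tool call to move; the robot and the scene stay as the last step left them, time stands still between calls to the robot, and variables do not carry over. Pictures are saved under pics/ and viewed, at most 10 in all, crops included, and the job is handed in when it is done.

Besides the shell and the picture viewer there is one more tool, called after "Emit:" in YAML: its name, and indented under it one key for each argument. send_rows: Moves the arm, as the interface text tells. Its arguments: {"type":"object","properties":{"moves":{"type":"array","items":{"type":"array","items":{"type":"number"}}},"grip_force":{"type":"number"}},"required":["moves"]}

```bash
mkdir -p pics; ls; python3 - <<'E'
from cell import *
import cv2,numpy as np
print(sensors.state())
for n in ("scene","side"):
    p,d=get_image(n); cv2.imwrite(f"pics/{n}0.png",p[:,:,::-1]); np.savez(f"{n}0.npz",p=p,d=d)
    c=calibration(n); print(n,{k:np.round(v,3).tolist() for k,v in c.items()})
E
```

```text
pics
{'time': 0.0, 'q': array([63.58777124, 19.12948619,  2.28444719, 84.01108897, -0.76895723,
       76.96394168, -3.35250159]), 'joint_vel': array([ 0.05973631,  0.01038269,  0.05521209, -0.03325421, -0.06836247,
        0.10913111, -0.04944203]), 'joint_torque': array([-1.35109556e-03, -6.58549261e+01,  1.36514761e+00, -4.05558014e+01,
        1.70102553e-02,  1.27835129e-02,  6.50713787e-05]), 'tcp_pos': array([ 0.22988513, -0.60751368,  0.23044659]), 'orientation': array([-1.79910851e+02,  4.79978468e-03,  2.07266813e+01]), 'force': array([ 0.69799074,  0.46530237, -0.52971297]), 'torque': array([ 0.02229515, -0.01991052, -0.05006544]), 'grip_force': 0.0, 'finger_gap': 0.08545803261918553}
scene {'fx': 579.454, 'fy': 579.454, 'cx': 321.753, 'cy': 238.329, 'R': [[-0.484, -0.875, -0.022], [-0.439, 0.264, -0.859], [0.757, -0.406, -0.512]], 't': [0.24, 0.304, 0.936]}
side {'fx': 573.329, 'fy': 573.329, 'cx': 319.274, 'cy': 237.425, 'R': [[-0.995, -0.098, -0.006], [-0.063, 0.684, -0.727], [0.076, -0.723, -0.687]], 't': [0.523, 0.114, 1.253]}
```

View pics/scene0.png

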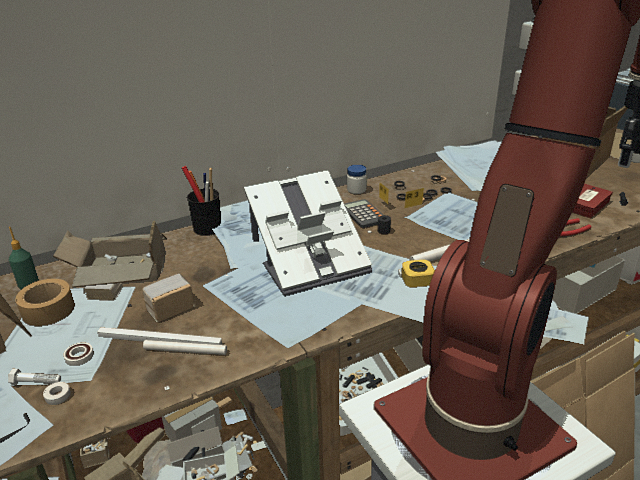

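View pics/side0.png

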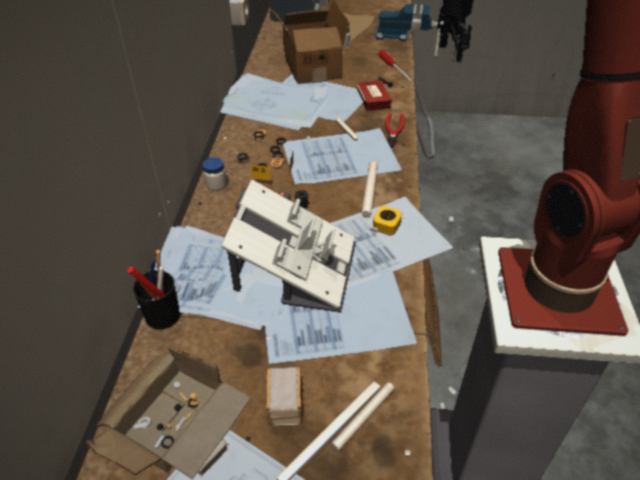

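```bash
cat > h.py <<'E'
import numpy as np,cv2
from cell import *
def world(d,c,mask=None):
    v,u=np.mgrid[:480,:640]
    P=np.stack([(u-c["cx"])/c["fx"]*d,(v-c["cy"])/c["fy"]*d,d],-1)
    return (P-np.array(c["t"]))@np.array(c["R"])   # R^T(P-t)
def proj(X,c):
    P=np.array(c["R"])@np.asarray(X)+c["t"]; return [c["fx"]*P[0]/P[2]+c["cx"],c["fy"]*P[1]/P[2]+c["cy"]]
E
python3 - <<'E'
from h import *
def crop(n,x0,y0,w,h,s):
    z=np.load(n+"0.npz"); return cv2.resize(z["p"][y0:y0+h,x0:x0+w,::-1],None,fx=s,fy=s,interpolation=cv2.INTER_CUBIC)
a=crop("scene",230,160,160,140,2.5*1.0);b=crop("side",215,150,160,160,2.5)
# plane from side / scene depth
for n,roi in (("scene",(240,160,135,135)),("side",(220,175,140,135))):
    z=np.load(n+"0.npz");c=calibration(n);W=world(z["d"],c)
    x,y,w,h=roi;hsv=cv2.cvtColor(z["p"],cv2.COLOR_RGB2HSV)
    m=np.zeros((480,640),bool);m[y:y+h,x:x+w]=1
    m&=(z["d"]>0)&(W[...,2]>.02)&(W[...,2]<.2)
    P=W[m]; rng=np.random.default_rng(0);best=None
    for i in range(500):
        s=P[rng.choice(len(P),3,False)];nn=np.cross(s[1]-s[0],s[2]-s[0]);l=np.linalg.norm(nn)
        if l<1e-6: continue
        nn/=l;k=abs((P-s[0])@nn)<.003
        if best is None or k.sum()>best.sum(): best=k
    Q=P[best];ce=Q.mean(0);nn=np.linalg.svd(Q-ce,full_matrices=False)[2][2];nn*=np.sign(nn[2])
    print(n,len(P),best.sum(),ce,nn,"tilt",np.degrees(np.arccos(nn[2])),"yaw up",np.degrees(np.arctan2(-nn[1],-nn[0])))
    # face rectangle by minAreaRect in plane axes
    up=np.array([-nn[0],-nn[1],0]);up/=np.linalg.norm(up);ac=np.array([-up[1],up[0],0]);us=np.cross(ac,nn)
    f=np.stack([(Q-ce)@us,(Q-ce)@ac],1).astype(np.float32)
    r=cv2.minAreaRect(f);print(r); print("centre",ce+us*r[0][0]+ac*r[0][1])
    for q in cv2.boxPoints(r): print(ce+us*q[0]+ac*q[1])
    # bar white on bench right
    t=W[230:245,:][:, :]
o=np.zeros((600,800,3),np.uint8);o[:350,:400]=a;o[:400,400:]=b
z=np.load("side0.npz");o[400:,:]=0
o[350:600,:400]=crop("scene",340,190,160,100,2.5); o[400:600,400:]=crop("side",290,150,160,80,2.5)
cv2.imwrite("pics/c1.png",o)
E
```

```text
scene 12475 4642 [5.71457508e-01 4.33606046e-04 8.69698519e-02] [-0.49709774  0.04271285  0.86664263] tilt 29.929195199589277 yaw up -4.911045827900218
((0.010476037859916687, -0.007394768297672272), (0.2178214192390442, 0.2783522605895996), 89.75462341308594)
centre [ 0.5798701  -0.00771126  0.09219666]
[ 0.45002268 -0.10526697  0.02252552]
[ 0.69026474 -0.1271061   0.16140237]
[0.70971752 0.08984445 0.16186779]
[0.46947546 0.11168359 0.02299094]
side 10071 5141 [0.59036477 0.00743298 0.09603425] [-0.49908219  0.04672349  0.8652941 ] tilt 30.083695438459287 yaw up -5.348374858755311
((-0.009190037846565247, -0.015117228031158447), (0.2749456465244293, 0.220286026597023), 0.26548701524734497)
centre [ 0.58103821 -0.00687721  0.09142761]
[0.47237033 0.11327981 0.02226227]
[ 0.45271681 -0.10612713  0.02277393]
[ 0.68970609 -0.12703423  0.16059295]
[0.70935962 0.09237271 0.16008129]
```

View pics/c1.png

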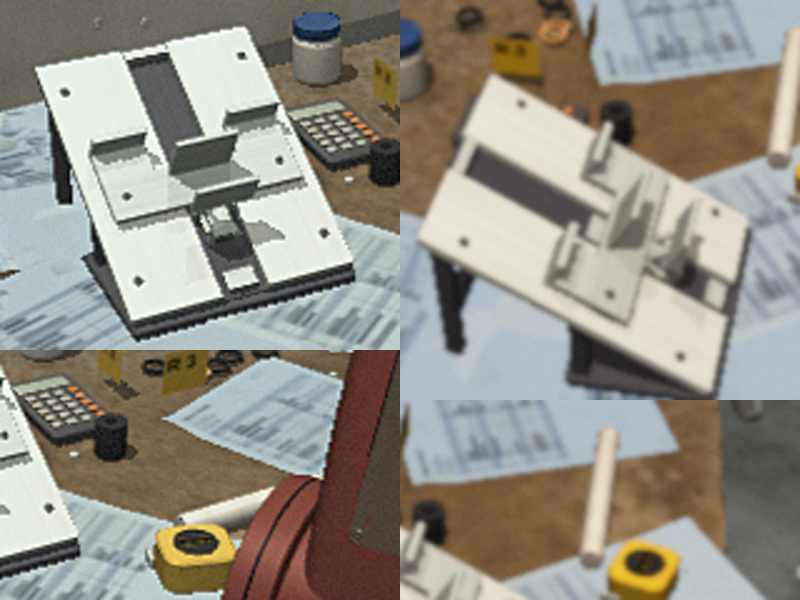

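```bash
cat >> h.py <<'E'
yaw=np.radians(-5.1);C0=np.array([.5805,-.0073,.0918])
ac=np.array([-np.sin(yaw),np.cos(yaw),0]);hx=np.array([np.cos(yaw),np.sin(yaw),0])
us=hx*np.cos(np.pi/6)+np.array([0,0,.5]);nn=-hx*.5+np.array([0,0,np.cos(np.pi/6)])
F=np.stack([us,ac,nn]) # rows: face frame axes
E
python3 - <<'E'
from h import *
for n in ("scene","side"):
    z=np.load(n+"0.npz");c=calibration(n);W=world(z["d"],c);L=(W-C0)@F.T
    ok=z["d"]>0
    def hist(m,k,rng,b): print(n,np.histogram(L[...,k][m&ok],bins=np.arange(*rng,b))[0],rng)
    near=(abs(L[...,1])<.11)&(abs(L[...,0])<.14)
    pl=near&(abs(L[...,1])<.03)&(L[...,2]>.03)&(L[...,2]<.065)
    hist(pl,0,(-.1,.06),.005)
    tb=near&(abs(L[...,1])>.045)&(abs(L[...,1])<.095)&(L[...,2]>.008)&(L[...,2]<.04)
    hist(tb,0,(-.1,.06),.004)
    hist(tb,2,(0.008,.04),.004)
    for s in (pl,tb): print("v range",np.percentile(L[...,1][s&ok],[1,99]), "n max",np.percentile(L[...,2][s&ok],[50,99]))
    # bar
    hsv=cv2.cvtColor(z["p"],cv2.COLOR_RGB2HSV)
    m=ok&(W[...,2]>.008)&(W[...,2]<.06)&(W[...,1]<-.13)&(W[...,1]>-.5)&(W[...,0]>.3)&(W[...,0]<.8)
    k,lab,st,ce=cv2.connectedComponentsWithStats(m.astype(np.uint8))
    for i in range(1,k):
        if st[i,4]>40:
            Q=W[lab==i];r=cv2.minAreaRect(Q[:,:2].astype(np.float32)); print(st[i],r,np.percentile(Q[:,2],[50,98]),z["p"][lab==i].mean(0).astype(int))
E
```

```text
scene [  0   0   0   0   0   0  95 119   7   0   0   0   0   0   0   0  94 125
   4   0   0   0   0   0   0   0   0   0   0   0   0] (-0.1, 0.06)
scene [  0   0   0   0   0   0   0   0   0   0   0   0   8  69  52  55  59  58
  68  51  61  60  56  53  54  59  56  55  51  56 193 106  32   2   0   0
   0   0   0] (-0.1, 0.06)
scene [529 502  61  42  33  72  70] (0.008, 0.04)
v range [-0.02840603  0.02919045] n max [0.05046221 0.06381162]
v range [-0.09084422  0.09074416] n max [0.01262057 0.03511391]
[394 181  11   6  48] ((0.7808071970939636, -0.41373297572135925), (0.029967159032821655, 0.03303062915802002), 7.483453750610352) [0.01563145 0.01908387] [44 42 39]
[379 184   9  20 124] ((0.7073274850845337, -0.30892881751060486), (0.00823666900396347, 0.056855231523513794), 84.10698699951172) [0.04021716 0.05893348] [118  96  40]
[396 189  41  20 290] ((0.6695560216903687, -0.40390849113464355), (0.13460978865623474, 0.11736081540584564), 75.58369445800781) [0.03541465 0.0591217 ] [91 75 36]
[344 199  47  34 857] ((0.666576623916626, -0.229262575507164), (0.08001219481229782, 0.184941142
[... 1343 characters left out ...]
735407 0.05813916] [126  92  19]
[236 188  11  20  79] ((0.7506515383720398, -0.2381957471370697), (0.08078893274068832, 0.012980399653315544), 86.81523132324219) [0.01267223 0.01687247] [114 107  95]
[273 191  18   9  70] ((0.6465421319007874, -0.2607326805591583), (0.024590574204921722, 0.051541879773139954), 64.21727752685547) [0.01354357 0.01752701] [124  99  81]
[295 190  13  18 174] ((0.5929505825042725, -0.23120063543319702), (0.034662891179323196, 0.03203263133764267), 75.9283676147461) [0.03464035 0.04176598] [49 44 39]
[370 206  33  28 646] ((0.37765106558799744, -0.170189768075943), (0.07597752660512924, 0.06055542081594467), 67.1031723022461) [0.0335377  0.03873059] [155 125  47]
```

Emit:
send_rows:
  moves:
    - [1,0.02,0.043,0,-2.128,-2.805,6.959]
    - [1,0.02,0.043,0,-2.128,-2.805,6.959]
    - [1,0.02,0.043,0,-2.128,-2.805,6.959]
    - [1,0.02,0.043,0,-2.128,-2.805,6.959]
    - [1,0.02,0.043,0,-2.128,-2.805,6.959]
    - [1,0.02,0.043,0,-2.128,-2.805,6.959]
    - [1,0.02,0.043,0,-2.128,-2.805,6.959]
    - [1,0.02,0.043,0,-2.128,-2.805,6.959]
  grip_force: 30

```text
time: 0.9
tcp_pos: [0.3903, -0.262, 0.2311]
orientation: [152.9, -1.6, 78.2]
force: [0.4, 1.4, 0.9]
finger_gap: 0.0857
grip_force: 0.0
```

Emit:
send_rows:
  moves:
    - [1,0.015,0.045,0,-2.128,-2.805,6.959]
    - [1,0.015,0.045,0,0,0,0]
    - [1,0.015,0.045,0,0,0,0]
    - [1,0.015,0.045,0,0,0,0]
    - [1,0.015,0.045,0,0,0,0]
    - [1,0,0.04,-0.01,0,0,0]
    - [1,0,0,0,0,0,0]
    - [1,0,0,0,0,0,0]

```text
time: 1.7
tcp_pos: [0.4794, -0.0071, 0.2151]
orientation: [150.6, -0.3, 85.2]
force: [-0.1, -0.8, -0.7]
finger_gap: 0.0854
grip_force: 0.0
```

```bash
python3 - <<'E'
from h import *
s=sensors.state();print({k:s[k] for k in("time","tcp_pos","orientation","finger_gap","force","q")})
c=calibration("wrist");p,d=get_image("wrist");cv2.imwrite("pics/w1.png",p[:,:,::-1]);np.savez("w1.npz",p=p,d=d,R=c["R"],t=c["t"])
L=(world(d,c)-C0)@F.T;ok=d>0
f=ok&(abs(L[...,2])<.01)&(abs(L[...,1])<.09)&(abs(L[...,0])<.12)
print("face n med",np.median(L[...,2][f]),f.sum())
pl=ok&(abs(L[...,1])<.026)&(L[...,2]>.05)&(L[...,2]<.07);print(np.histogram(L[...,0][pl],bins=np.arange(-.1,.05,.003)))
print("top",np.percentile(L[...,2][pl],[5,50,95]))
pv=ok&(abs(L[...,1])<.05)&(L[...,2]>.05)&(L[...,2]<.07);print("v",np.percentile(L[...,1][pv],[1,99]))
tb=ok&(abs(L[...,1])>.045)&(abs(L[...,1])<.09)&(L[...,2]>.025)&(L[...,2]<.04);print(np.histogram(L[...,0][tb],bins=np.arange(-.02,.05,.003)))
E
```

```text
{'time': 1.7, 'tcp_pos': array([ 0.47935331, -0.00711193,  0.21505526]), 'orientation': array([150.56387696,  -0.28950311,  85.22376266]), 'finger_gap': 0.08539823350213342, 'force': array([-0.05806661, -0.80684695, -0.65611022]), 'q': array([ 22.5289154 , -21.33481342, -25.06613278, 129.87074339,
        -7.9365748 ,  40.45453862,  -3.47899778])}
face n med -0.0008658976734116014 51989
(array([  0,   0,   0,   0,   0,   0,   0,   0,   0,   0,   0, 226, 377,
       258,   0,   0,   0,   0,   0,   0,   0,   0,   0,   0,   0,   0,
         0,  40, 385, 343,   1,   0,   0,   0,   0,   0,   0,   0,   0,
         0,   0,   0,   0,   0,   0,   0,   0,   0,   0,   0]), array([-0.1  , -0.097, -0.094, -0.091, -0.088, -0.085, -0.082, -0.079,
       -0.076, -0.073, -0.07 , -0.067, -0.064, -0.061, -0.058, -0.055,
       -0.052, -0.049, -0.046, -0.043, -0.04 , -0.037, -0.034, -0.031,
       -0.028, -0.025, -0.022, -0.019, -0.016, -0.013, -0.01 , -0.007,
       -0.004, -0.001,  0.002,  0.005,  0.008,  0.011,  0.014,  0.017,
        0.02 ,  0.023,  0.026,  0.029,  0.032,  0.035,  0.038,  0.041,
        0.044,  0.047,  0.05 ]))
top [0.05338933 0.05866037 0.05992215]
v [-0.02947597  0.02870802]
(array([  0,   0,   0,   0,   0,   0,   0,   0,   0,   0,   0,   0,   0,
       120, 625, 547, 279,   0,   0,   0,   0,   0,   0]), array([-0.02 , -0.017, -0.014, -0.011, -0.008, -0.005, -0.002,  0.001,
        0.004,  0.007,  0.01 ,  0.013,  0.016,  0.019,  0.022,  0.025,
        0.028,  0.031,  0.034,  0.037,  0.04 ,  0.043,  0.046,  0.049]))
```

View pics/w1.png

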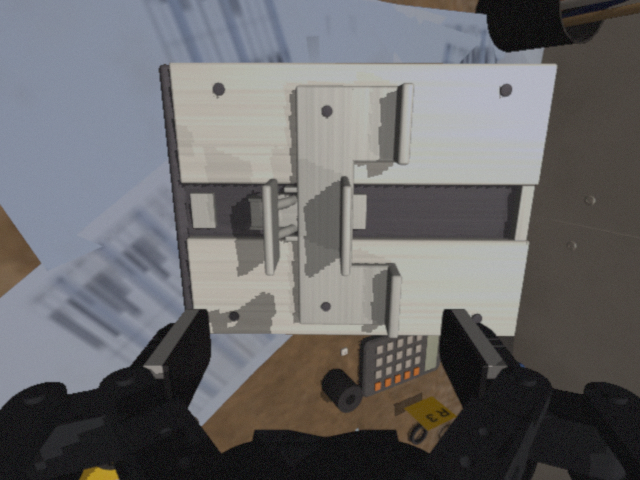

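Emit:
send_rows:
  moves:
    - [1,0.008,0.001,-0.016,0,0,0]
    - [1,0.008,0.001,-0.016,0,0,0]
    - [1,0.008,0.001,-0.016,0,0,0]
    - [1,0.008,0.001,-0.016,0,0,0]
    - [1,0.008,0,-0.016,0,0,0]
    - [1,0.008,0,-0.016,0,0,0]
    - [1,0,0,0,0,0,0]
    - [1,0,0,0,0,0,0]

```text
time: 2.55
tcp_pos: [0.5274, -0.0051, 0.1194]
orientation: [150.6, -0.3, 85.0]
force: [0.2, -0.2, 0.7]
finger_gap: 0.0854
grip_force: 0.0
```

```bash
cat >> h.py <<'E'
from scipy.spatial.transform import Rotation as Ro
def rel():
    s=sensors.state();T=Ro.from_matrix(np.stack([np.cross(us,-nn),us,-nn],1));c=Ro.from_euler('xyz',s["orientation"],degrees=True)
    print("t",s["time"],"uvn",(F@(s["tcp_pos"]-C0)).round(4),"rotfix",(T*c.inv()).as_rotvec(degrees=True).round(2),"f face",(F@s["force"]).round(1),"gap",round(s["finger_gap"],4),"gf",s["grip_force"],"q",s["q"].round(1))
E
python3 -c "
from h import *
rel()"
```

```text
t 2.55 uvn [-0.0322 -0.0025  0.0505] rotfix [-0.4  -0.55 -0.08] f face [ 0.5 -0.2  0.5] gap 0.0854 gf 0.0 q [ 27.9  -6.4 -34.2 131.6   4.8  24.9 -16. ]
```

Emit:
send_rows:
  moves:
    - [1,0.003,0,-0.008,-0.4,-0.5,0]
    - [1,0.003,0.001,-0.008,0,0,0]
    - [1,0.004,0,-0.008,0,0,0]
    - [1,0,0,0,0,0,0]
    - [0.6,0,0,0,0,0,0]
    - [0.5,0,0,0,0,0,0]
    - [0.45,0,0,0,0,0,0]
    - [0.45,0,0,0,0,0,0]
  grip_force: 25

```text
time: 3.35
tcp_pos: [0.5373, -0.0033, 0.096]
orientation: [150.0, 0.1, 85.1]
force: [-9.0, 0.3, 8.7]
finger_gap: 0.0471
grip_force: 24.8
```

```bash
python3 -c "
from h import *
rel()"
```

```text
t 3.35 uvn [-0.0355  0.0001  0.0254] rotfix [ 0.08 -0.   -0.15] f face [-3.4 -0.5 12.1] gap 0.0471 gf 24.836072871994475 q [ 29.4  -2.5 -37.3 132.1  14.2  21.2 -25.1]
```

Emit:
send_rows:
  moves:
    - [0.3,0,0,0,0,0,0]
    - [0.3,0,0,0,0,0,0]
    - [0.3,0,0,0,0,0,0]
    - [0.3,0,0,0,0,0,0]
  grip_force: 30

```text
time: 3.75
tcp_pos: [0.5373, -0.0033, 0.0961]
orientation: [150.0, 0.1, 85.0]
force: [-8.8, -0.3, 8.4]
finger_gap: 0.0468
grip_force: 28.8
```

```bash
python3 -c "
from h import *
rel()"
```

```text
t 3.75 uvn [-0.0354  0.0001  0.0254] rotfix [ 0.08  0.   -0.15] f face [-3.4 -1.1 11.6] gap 0.0468 gf 28.81762136341422 q [ 29.4  -2.5 -37.3 132.1  14.2  21.2 -25.1]
```

Emit:
send_rows:
  moves:
    - [0.3,0.0026,-0.0002,0.0015,0,0,0]
    - [0.3,0.0043,-0.0004,0.0025,0,0,0]
    - [0.3,0.0043,-0.0004,0.0025,0,0,0]
    - [0.3,0.0043,-0.0004,0.0025,0,0,0]
    - [0.3,0.0043,-0.0004,0.0025,0,0,0]
    - [0.3,0.0043,-0.0004,0.0025,0,0,0]
    - [0.3,0,0,0,0,0,0]

```text
time: 4.45
tcp_pos: [0.561, -0.0055, 0.1097]
orientation: [150.1, 0.1, 85.0]
force: [-10.1, -0.4, 7.8]
finger_gap: 0.0465
grip_force: 31.8
```

```bash
python3 -c "
from h import *
rel()"
```

```text
t 4.45 uvn [-0.008   0.0001  0.0253] rotfix [ 0.08 -0.08 -0.15] f face [-4.8 -1.3 11.8] gap 0.0465 gf 31.83671168895671 q [ 29.5  -0.6 -37.  128.5  15.   23.4 -24.8]
```

Emit:
send_rows:
  moves:
    - [0.3,0.0043,-0.0004,0.0025,0,0,0]
    - [0.3,0.0043,-0.0004,0.0025,0,0,0]
    - [0.3,0.0043,-0.0004,0.0025,0,0,0]
    - [0.3,0.0043,-0.0004,0.0025,0,0,0]
    - [0.3,0.0043,-0.0004,0.0025,0,0,0]
    - [0.3,0.0043,-0.0004,0.0025,0,0,0]
    - [0.3,0.0043,-0.0004,0.0025,0,0,0]
    - [0.3,0,0,0,0,0,0]

```text
time: 5.25
tcp_pos: [0.591, -0.0082, 0.127]
orientation: [150.1, 0.1, 85.0]
force: [-8.1, 0.5, 6.5]
finger_gap: 0.0468
grip_force: 32.4
```

```bash
python3 - <<'E'
from h import *
rel()
c=calibration("side");p,d=get_image("side");c2=calibration("scene");p2,d2=get_image("scene")
for c,d in ((c,d),(c2,d2)):
    L=(world(d,c)-C0)@F.T
    tb=(d>0)&(abs(L[...,1])>.045)&(abs(L[...,1])<.09)&(L[...,2]>.018)&(L[...,2]<.036)&(L[...,0]<.14)&(L[...,0]>-.05)
    print(np.percentile(L[...,0][tb],[10,50,90]),tb.sum())
cv2.imwrite("pics/s2.png",np.hstack([cv2.resize(q[y:y+150,x:x+150,::-1],(400,400)) for q,x,y in((p,215,150),(p2,230,150))]))
E
```

```text
t 5.25 uvn [0.0267 0.     0.0253] rotfix [ 0.07 -0.1  -0.15] f face [-3.8 -0.2  9.7] gap 0.0468 gf 32.38406648451928 q [ 29.5   1.8 -36.7 124.   16.1  26.  -24.5]
[0.08465715 0.08891586 0.09152865] 143
[0.08187726 0.08447137 0.08874697] 124
```

View pics/s2.png

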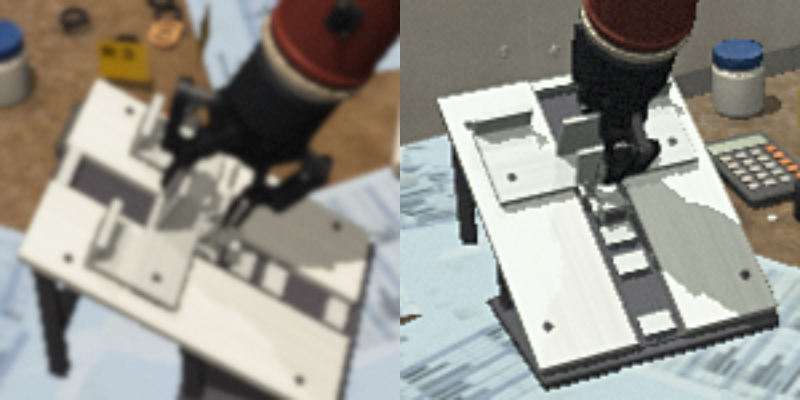

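Emit:
send_rows:
  moves:
    - [0.3,0.0022,-0.0002,0.00125,0,0,0]
    - [0.3,0.0022,-0.0002,0.00125,0,0,0]
    - [0.3,0.0022,-0.0002,0.00125,0,0,0]
    - [0.3,0.0022,-0.0002,0.00125,0,0,0]

```text
time: 5.75
tcp_pos: [0.599, -0.009, 0.1317]
orientation: [150.2, 0.1, 85.0]
force: [-14.9, 0.8, 10.4]
finger_gap: 0.0466
grip_force: 30.6
```

Emit:
send_rows:
  moves:
    - [0.3,0.0022,-0.0002,0.00125,0,0,0]
    - [0.3,0.0022,-0.0002,0.00125,0,0,0]
    - [0.3,0.0022,-0.0002,0.00125,0,0,0]

```text
time: 6.05
tcp_pos: [0.6008, -0.0092, 0.1318]
orientation: [150.8, 0.2, 85.0]
force: [-48.8, 6.5, 22.3]
finger_gap: 0.0468
grip_force: 27.2
```

```bash
python3 -c "
from h import *
rel()"
```

```text
t 6.05 uvn [ 0.0377 -0.0001  0.0244] rotfix [ 0.15 -0.77 -0.14] f face [-31.4   2.1  43.8] gap 0.0468 gf 27.19147980445996 q [ 29.3   3.  -36.6 122.   16.6  27.8 -24.5]
```

Emit:
send_rows:
  moves:
    - [0.3,-0.004,0.0003,-0.0022,0,0,0]
    - [0.3,-0.004,0.0004,-0.0022,0,0,0]
    - [0.3,-0.004,0.0004,-0.0022,0,0,0]
    - [0.3,-0.0033,0.0003,-0.0021,0,0,0]
    - [0.3,0,0,0,0,0,0]

```text
time: 6.55
tcp_pos: [0.5911, -0.0081, 0.1266]
orientation: [150.1, 0.1, 85.1]
force: [-5.3, -0.7, 3.5]
finger_gap: 0.0466
grip_force: 36.1
```

```bash
python3 -c "
from h import *
rel()"
```

```text
t 6.55 uvn [0.0266 0.0001 0.0249] rotfix [ 0.05 -0.08 -0.17] f face [-2.8 -1.1  5.6] gap 0.0466 gf 36.0642340281629 q [ 29.5   1.8 -36.7 124.1  16.2  26.  -24.6]
```

Emit:
send_rows:
  moves:
    - [0.6,0,0,0,0,0,0]
    - [0.8,0,0,0,0,0,0]
    - [0.95,0,0,0,0,0,0]
    - [0.95,0,0,0,0,0,0]
    - [0.95,0,0,0,0,0,0]

```text
time: 7.05
tcp_pos: [0.593, -0.0077, 0.128]
orientation: [149.9, 0.0, 85.1]
force: [0.9, 0.3, -0.5]
finger_gap: 0.0812
grip_force: 0.0
```

Emit:
send_rows:
  moves:
    - [0.95,-0.01,0.001,0.018,0,0,0]
    - [0.95,-0.01,0.001,0.018,0,0,0]
    - [0.95,-0.01,0.001,0.018,0,0,0]
    - [0.95,-0.01,0.001,0.018,0,0,0]
    - [0.95,-0.01,0.001,0.018,0,0,0]
    - [0.95,-0.01,0.001,0.018,0,0,0]
    - [0.95,0,0,0,0,0,0]

```text
time: 7.75
tcp_pos: [0.533, -0.0016, 0.2386]
orientation: [149.7, 0.1, 85.1]
force: [-0.9, -0.1, 0.7]
finger_gap: 0.0812
grip_force: 0.0
```

```bash
python3 - <<'E'
from h import *
rel()
c=calibration("wrist");p,d=get_image("wrist");cv2.imwrite("pics/w2.png",p[:,:,::-1])
L=(world(d,c)-C0)@F.T;ok=d>0
for nm,m,lo in (("plates",(abs(L[...,1])<.026)&(L[...,2]>.05)&(L[...,2]<.063),-.02),("tabs",(abs(L[...,1])>.045)&(abs(L[...,1])<.09)&(L[...,2]>.025)&(L[...,2]<.04),.07)):
    h=np.histogram(L[...,0][m&ok],bins=np.arange(lo,lo+.1,.002));print(nm,[(round(b,3),int(a)) for a,b in zip(*h) if a>20])
E
```

```text
t 7.75 uvn [0.032  0.0015 0.151 ] rotfix [ 0.1   0.33 -0.22] f face [-0.4 -0.2  1. ] gap 0.0812 gf 0.0 q [ 28.7 -15.6 -31.8 123.   -5.4  40.3  -6. ]
plates [(np.float64(-0.006), 160), (np.float64(-0.004), 241), (np.float64(-0.002), 270), (np.float64(-0.0), 177), (np.float64(0.044), 244), (np.float64(0.046), 247), (np.float64(0.048), 242), (np.float64(0.05), 50)]
tabs [(np.float64(0.082), 474), (np.float64(0.084), 378), (np.float64(0.086), 365), (np.float64(0.088), 327), (np.float64(0.09), 48)]
```

View pics/w2.png

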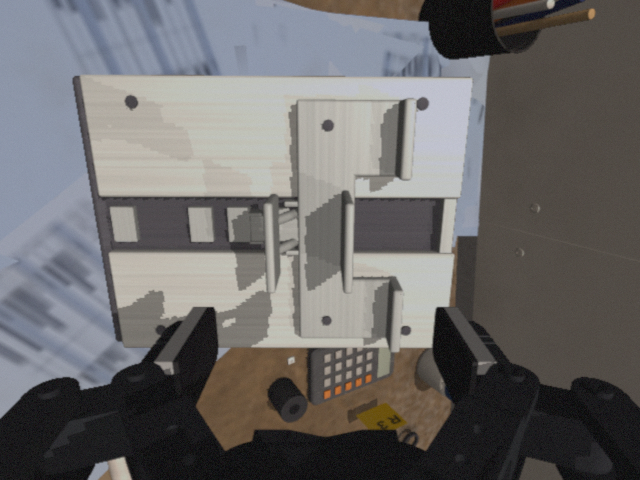

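Emit:
send_rows:
  moves:
    - [0.95,-0.016,-0.043,0,0.67,7.47,0.48]
    - [0.95,-0.016,-0.043,0,0.67,7.47,0.48]
    - [0.95,-0.016,-0.043,0,0.67,7.47,0.48]
    - [0.95,-0.016,-0.043,0,0.67,7.47,0.48]
    - [0.95,-0.016,-0.043,-0.015,0,0,0]
    - [0.95,-0.016,-0.043,-0.015,0,0,0]
    - [0.95,-0.014,-0.043,-0.015,0,0,0]
    - [0.95,0,0,0,0,0,0]

```text
time: 8.6
tcp_pos: [0.4178, -0.3088, 0.1863]
orientation: [-179.7, -0.6, 86.4]
force: [0.5, 0.3, 1.5]
finger_gap: 0.0812
grip_force: 0.0
```

```bash
python3 - <<'E'
from h import *
s=sensors.state();print({k:s[k].round(4) for k in("tcp_pos","orientation","q")})
c=calibration("wrist");p,d=get_image("wrist");cv2.imwrite("pics/w3.png",p[:,:,::-1])
W=world(d,c);m=(d>0)&(W[...,2]>.015)&(W[...,2]<.045)&(W[...,1]<-.15)&(W[...,1]>-.5)&(W[...,0]>.33)&(W[...,0]<.52)
k,lab,st,ce=cv2.connectedComponentsWithStats(m.astype(np.uint8))
for i in range(1,k):
    if st[i,4]>300:
        Q=W[lab==i];print(st[i],cv2.minAreaRect(Q[:,:2].astype(np.float32)),np.percentile(Q[:,2],[50,98]),Q.min(0),Q.max(0))
E
```

```text
{'tcp_pos': array([ 0.4178, -0.3088,  0.1863]), 'orientation': array([-179.7211,   -0.5879,   86.3921]), 'q': array([ 42.343 ,   6.721 , -11.2981, 104.4965,   0.9839,  69.4333,
        27.1583])}
[ 203    0  100   97 7920] ((0.3751782476902008, -0.17632362246513367), (0.06448183208703995, 0.06044270470738411), 68.83788299560547) [0.03452786 0.03679296] [ 0.33990187 -0.21239308  0.01515182] [ 0.41048945 -0.15061125  0.03824705]
[ 313   73   33  260 7682] ((0.42157843708992004, -0.3038192093372345), (0.20955689251422882, 0.02451694943010807), 86.90275573730469) [0.0231613  0.02567668] [ 0.40449791 -0.40858633  0.01501592] [ 0.4392552  -0.19873245  0.02708604]
```

View pics/w3.png

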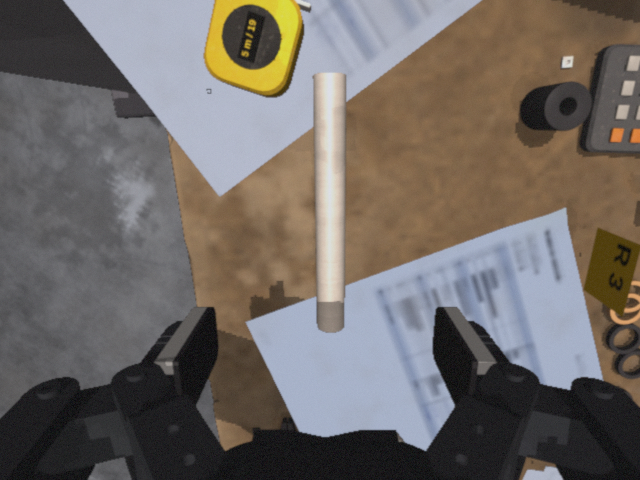

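Emit:
send_rows:
  moves:
    - [0.95,0.002,0.002,-0.03,-0.5,0,0]
    - [0.95,0.002,0.002,-0.03,0,0,0]
    - [0.95,0,0.001,-0.03,0,0,0]
    - [0.95,0,0,-0.03,0,0,0]
    - [0.95,0,0,-0.025,0,0,0]
    - [0.95,0,0,-0.02,0,0,0]
    - [0.95,0,0,-0.01,0,0,0]
    - [0.95,0,0,0,0,0,0]
  grip_force: 50

```text
time: 9.45
tcp_pos: [0.4259, -0.2965, 0.0137]
orientation: [-179.9, -0.2, 87.0]
force: [-0.3, 1.0, 0.5]
finger_gap: 0.0814
grip_force: 0.0
```

Emit:
send_rows:
  moves:
    - [0.95,-0.004,-0.007,-0.004,0,0,0]
    - [0.95,0,0,-0.0045,0,0,0]
    - [0.6,0,0,0,0,0,0]
    - [0.4,0,0,0,0,0,0]
    - [0.2,0,0,0,0,0,0]
    - [0.1,0,0,0,0,0,0]
    - [0.1,0,0,0,0,0,0]
    - [0.1,0,0,0,0,0,0]

```text
time: 10.25
tcp_pos: [0.4219, -0.3049, 0.007]
orientation: [180.0, -0.1, 86.9]
force: [-3.1, 1.2, 6.3]
finger_gap: 0.0238
grip_force: 51.7
```

Emit:
send_rows:
  moves:
    - [0.1,0,0,0.01,0,0,0]
    - [0.1,0,0,0.03,0,0,0]
    - [0.1,0,0,0.045,0,0,0]
    - [0.1,0.003,0,0.045,0,0,0]
    - [0.1,0.02,0.02,0.045,-0.67,-7.47,-0.48]
    - [0.1,0.025,0.03,0.045,-0.67,-7.47,-0.48]
    - [0.1,0.025,0.035,0.02,-0.67,-7.47,-0.48]
    - [0.1,0.025,0.035,0,-0.67,-7.47,-0.48]
  grip_force: 60

```text
time: 11.05
tcp_pos: [0.5164, -0.1903, 0.241]
orientation: [149.4, 0.6, 84.8]
force: [2.7, 1.3, -7.6]
finger_gap: 0.0233
grip_force: 62.1
```

Emit:
send_rows:
  moves:
    - [0.1,0.025,0.035,0,0,0,0]
    - [0.1,0.025,0.035,0,0,0,0]
    - [0.1,0.025,0.035,0,0,0,0]
    - [0.1,0.02,0.035,0,0,0,0]
    - [0.1,0.02,0.02,0,0,0,0]
    - [0.1,0.02,0.013,0,0,0,0]
    - [0.1,0,0,0,0,0,0]
    - [0.1,0,0,0,0,0,0]

```text
time: 11.85
tcp_pos: [0.6484, -0.0175, 0.2349]
orientation: [150.2, 0.5, 84.9]
force: [-0.8, -0.0, -8.7]
finger_gap: 0.0234
grip_force: 62.5
```

```bash
cat > bar.py <<'E'
from h import *
rel();s=sensors.state()
for nme in ("wrist","side","scene"):
    c=calibration(nme);p,d=get_image(nme);cv2.imwrite(f"pics/b_{nme}_{s['time']:.1f}.png",p[:,:,::-1])
    L=(world(d,c)-s["tcp_pos"])@F.T; hsv=cv2.cvtColor(p,cv2.COLOR_RGB2HSV)
    m=(d>0)&(abs(L[...,0])<.035)&(abs(L[...,1])<.13)&(abs(L[...,1])>.03)&(abs(L[...,2]-.004)<.022)&(p.sum(-1)>200)
    Q=L[m]
    if len(Q)<50: print(nme,len(Q));continue
    sd=Q[:,1]>0
    print(nme,len(Q),"u,n of visible surf per side: +v",np.percentile(Q[sd][:,0],[2,50,98]).round(4) if sd.any() else 0,np.percentile(Q[sd][:,2],[2,50,98]).round(4) if sd.any() else 0,"-v",np.percentile(Q[~sd][:,0],[2,50,98]).round(4) if (~sd).any() else 0,np.percentile(Q[~sd][:,2],[2,50,98]).round(4) if (~sd).any() else 0,"v",np.percentile(Q[:,1],[0.5,99.5]).round(4))
E
python3 bar.py
```

```text
t 11.85 uvn [ 0.1309 -0.0042  0.0896] rotfix [ 0.44 -0.23  0.01] f face [-5.1 -0.1 -7.1] gap 0.0234 gf 62.49106049537659 q [ 33.5   1.9 -39.3 109.9  10.7  39.7 -16.9]
wrist 20116 u,n of visible surf per side: +v [-0.0117 -0.0001  0.0114] [0.0077 0.0151 0.0175] -v [-0.0115  0.0004  0.0121] [0.0082 0.0159 0.0182] v [-0.0434  0.1057]
side 523 u,n of visible surf per side: +v [-0.0104  0.0022  0.0131] [-0.0039  0.0142  0.0193] -v [-0.0102 -0.0015  0.0084] [0.0105 0.0166 0.0201] v [-0.0584  0.1076]
scene 626 u,n of visible surf per side: +v [-0.013  -0.0058  0.0089] [0.0029 0.016  0.0218] -v [-0.0127 -0.0056  0.01  ] [0.0047 0.0166 0.0235] v [-0.1042  0.1056]
```

Emit:
send_rows:
  moves:
    - [0.1,0.005,0.0004,-0.015,0.4,-0.2,0]
    - [0.1,0.005,0.0004,-0.015,0,0,0]
    - [0.1,0.005,0.0004,-0.015,0,0,0]
    - [0.1,0.005,0.0004,-0.015,0,0,0]
    - [0.1,0.0025,0.0002,-0.0075,0,0,0]
    - [0.1,0.0025,0,-0.0075,0,0,0]
    - [0.1,0,0,0,0,0,0]

```text
time: 12.7
tcp_pos: [0.6744, -0.0165, 0.1608]
orientation: [149.9, 0.0, 84.8]
force: [0.6, -0.9, -7.2]
finger_gap: 0.0236
grip_force: 62.4
```

```bash
python3 -c "
from h import *
rel()"
```

```text
t 12.7 uvn [ 0.1162 -0.0009  0.0126] rotfix [0.06 0.12 0.09] f face [-3.  -0.8 -6.6] gap 0.0236 gf 62.368866205215454 q [ 29.8   9.9 -37.7 112.1  22.3  32.  -27.1]
```

Emit:
send_rows:
  moves:
    - [0.1,0.0012,0,-0.002,0,0,0]
    - [0.1,0.0012,0,-0.002,0,0,0]
    - [0.1,-0.0026,0.0002,-0.0015,0,0,0]
    - [0.1,-0.0026,0.0002,-0.0015,0,0,0]
    - [0.1,-0.0026,0.0002,-0.0015,0,0,0]
    - [0.1,0,0,0,0,0,0]

```text
time: 13.3
tcp_pos: [0.6688, -0.0155, 0.1528]
orientation: [149.8, 0.1, 84.8]
force: [0.9, -0.2, -8.6]
finger_gap: 0.0239
grip_force: 62.5
```

```bash
python3 -c "
from h import *
rel()"
```

```text
t 13.3 uvn [ 0.1073 -0.0003  0.0085] rotfix [0.07 0.17 0.05] f face [-3.5 -0.1 -7.9] gap 0.0239 gf 62.52705216407776 q [ 29.7   9.8 -37.6 113.3  22.9  31.  -27.9]
```

Emit:
send_rows:
  moves:
    - [0.1,0.0005,0,-0.0009,0,0,0]
    - [0.1,0.0005,0,-0.0009,0,0,0]
    - [0.1,-0.0017,0.0002,-0.001,0,0,0]
    - [0.1,-0.0017,0.0002,-0.001,0,0,0]
    - [0.1,-0.0013,0,-0.0008,0,0,0]
    - [0.1,0,0,0,0,0,0]

```text
time: 13.9
tcp_pos: [0.6664, -0.0149, 0.1495]
orientation: [149.7, 0.0, 84.9]
force: [-0.8, 1.0, -0.1]
finger_gap: 0.0232
grip_force: 63.3
```

```bash
python3 -c "
from h import *
rel()"
```

```text
t 13.9 uvn [1.035e-01 1.000e-04 6.800e-03] rotfix [0.05 0.31 0.04] f face [-0.8  0.9  0.4] gap 0.0232 gf 63.30049395561218 q [ 29.6   9.7 -37.5 113.9  23.2  30.3 -28.3]
```

Emit:
send_rows:
  moves:
    - [0.1,-0.0009,0,-0.0005,0,0,0]
    - [0.1,-0.0005,0,-0.0008,0,0,0]
    - [0.1,0,0,0,0,0,0]

```text
time: 14.2
tcp_pos: [0.6656, -0.0148, 0.149]
orientation: [149.6, 0.0, 84.9]
force: [-0.3, 0.3, 5.1]
finger_gap: 0.0236
grip_force: 64.0
```

```bash
sed -i 's/abs(L\[...,2\]-.004)<.022/(abs(L[...,2]-.011)<.012)/' bar.py; python3 bar.py
```

```text
t 14.2 uvn [1.026e-01 1.000e-04 6.800e-03] rotfix [0.06 0.39 0.04] f face [2.3 0.2 4.6] gap 0.0236 gf 64.04698133468628 q [ 29.6   9.6 -37.5 114.1  23.3  30.1 -28.4]
wrist 26702 u,n of visible surf per side: +v [-0.0339 -0.0038  0.0116] [0.0023 0.0148 0.0223] -v [-0.0143 -0.0004  0.0118] [0.0067 0.0155 0.0179] v [-0.0429  0.1055]
side 655 u,n of visible surf per side: +v [-0.0338 -0.0029  0.0133] [0.0006 0.0131 0.0215] -v [-0.0144 -0.0068  0.0051] [0.0076 0.0149 0.0213] v [-0.0535  0.1084]
scene 776 u,n of visible surf per side: +v [-0.0334 -0.0104  0.0101] [-0.0002  0.014   0.0218] -v [-0.0345 -0.0181  0.0092] [0.0011 0.0153 0.0226] v [-0.1024  0.1066]
```

Emit:
send_rows:
  moves:
    - [0.35,0,0,0,0,0,0]
    - [0.45,0,0,0,0,0,0]
    - [0.5,0,0,0,0,0,0]
    - [0.5,0,0,0,0,0,0]
    - [0.5,-0.005,0.0004,0.0087,0,0,0]
    - [0.5,-0.01,0.001,0.0173,0,0,0]
    - [0.5,-0.015,0.0013,0.026,0,0,0]
    - [0.5,-0.015,0.0013,0.026,0,0,0]

```text
time: 15.15
tcp_pos: [0.6184, -0.0108, 0.2253]
orientation: [149.9, 0.0, 84.9]
force: [0.9, -0.3, 0.9]
finger_gap: 0.0422
grip_force: 0.0
```

Emit:
send_rows:
  moves:
    - [0.5,-0.02,0.002,0.03,0,0,0]
    - [0.5,-0.02,0.002,0.03,0,0,0]
    - [0.5,0,0,0,0,0,0]
    - [0.5,0,0,0,0,0,0]

```text
time: 15.55
tcp_pos: [0.5793, -0.0073, 0.286]
orientation: [149.7, 0.1, 84.8]
force: [0.6, 0.2, -1.9]
finger_gap: 0.043
grip_force: 0.0
```

```bash
python3 - <<'E'
from h import *
rel()
for nme in ("wrist","side","scene"):
    c=calibration(nme);p,d=get_image(nme)
    if nme=="wrist": cv2.imwrite("pics/w4.png",p[:,:,::-1])
    L=(world(d,c)-C0)@F.T
    m=(d>0)&(L[...,0]>.088)&(L[...,0]<.13)&(abs(L[...,1])<.125)&(L[...,2]>.008)&(L[...,2]<.05)
    Q=L[m];top=Q[Q[:,2]>.02]
    print(nme,len(Q),"n98",np.percentile(Q[:,2],98),"v",np.percentile(Q[:,1],[.5,99.5]),"crest u +/-",[np.median(top[k][:,0]) for k in((top[:,1]>.03),(top[:,1]<-.03))])
    m=(d>0)&(abs(L[...,1])<.026)&(L[...,2]>.05)&(L[...,2]<.063)&(L[...,0]>-.03)&(L[...,0]<.07)
    if m.any(): print("plates",np.percentile(L[...,0][m],[1,99]))
E
```

```text
t 15.55 uvn [ 9.610e-02 -1.000e-04  1.688e-01] rotfix [0.13 0.29 0.07] f face [-0.4  0.3 -1.9] gap 0.043 gf 0.0 q [ 35.5 -11.3 -37.3 113.9  -3.7  45.1  -6.3]
wrist 8882 n98 0.02878375338882065 v [-0.10185104  0.10503307] crest u +/- [np.float64(0.10160807911994948), np.float64(0.10142487387491272)]
plates [-0.00649248  0.04907072]
side 993 n98 0.03083858816023423 v [-0.10165508  0.10825701] crest u +/- [np.float64(0.10284320451583565), np.float64(0.10222700808069196)]
plates [-0.00549345  0.05054558]
scene 734 n98 0.030773469634021736 v [-0.1023915   0.10681188] crest u +/- [np.float64(0.10053708267039231), np.float64(0.10092800418136624)]
plates [-0.00849712  0.04988212]
```

View pics/w4.png

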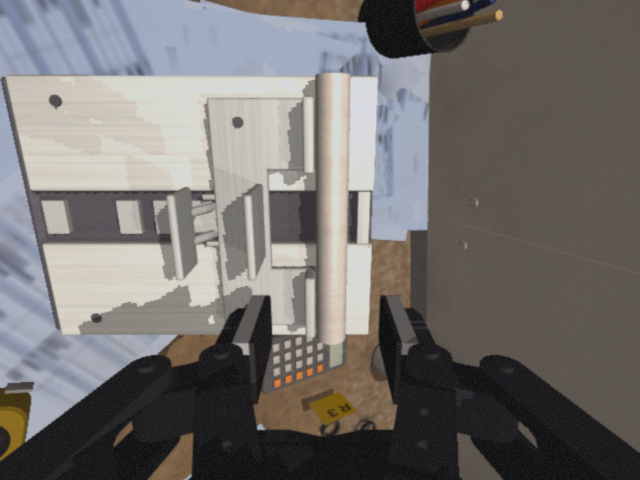

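```bash
python3 -c "
from cell import order
print(order.finish_job())"
```

```text
the job is handed in; nothing more can be done
None
```

I've handed the job in. At the last look, the ledge was locked in the top notch with the lever released. The thick bar lay centred (about 2 mm off) and parallel, down against the ledge, with the gripper clear; the judge's verdict was not reported back.

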